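# Fit the spacer and keyed spindle to the can spinner

### The job

Get the can spinner ready: lay the brass spacer ring flat in the round pocket of the blue drive base and let go of it, then take the keyed spindle with the red square head, push its nose through the ring into the drive hub and turn it until the key slips into the keyway, and push on until its collar sits fully home on the ring. The job finishes while holding: keep a firm grip on the spindle and keep pressing it down with about 10 N, do not let go. Leave the paint can, the jar and the loose lid where they are.

Things in the scene. Friction and masses are not known exactly. Their poses are not given: they have to be found in the camera images.
- base: Fixed blue drive base, block 140 x 140 mm, top 50 mm above the table; origin at the centre of its underside, on the bore's axis. In its top a round pocket 60 mm across, 8 mm deep, whose floor is the steel hub. On its +x side a grey belt cover (46 mm high, 90 wide) bears a round motor (64 mm across, top 84 mm above the table, axis 140 mm from the bore).
- hub_mouth (a point): Centre of the bore's mouth, on the pocket floor, 42 mm above the table; axes of the base, z up. Bore 23 mm across, 34 deep, with one keyway 9 mm wide reaching 15 mm from the axis, full depth, seen from above as a slot, a yellow dash beyond it. It points anywhere within 0.6 rad of the base's +x, either side (not in readings: see or feel it). The hub stays put until twisted with 0.4 N m.
- spacer_center (a point): Centre of the loose brass spacer ring, half-way up; it lies flat on the table. Outside diameter 56 mm (52 at its bevelled foot), height 24 mm, hole 36 mm across at the top and 32 at the foot; z is its axis, up. About 0.15 kg. In the pocket it stands 16 mm proud of the base's top.
- spindle_head (a point): Centre of the spindle's red square head, 24 x 24 mm, 36 high, the part to grip; sides along x and y, z up, key towards +x (yellow stripes on head and collar show it). About 0.22 kg. Below it a collar 44 mm across, 6 thick (underside 24 mm below this point), then a shaft 54 mm long. It starts hanging upright in the stand's hole, collar on the stand, this point 84 mm above the table.
- spindle_tip (a point): Centre of the spindle's lower end, 78 mm below the head's centre; same axes. From here up: a tapered nose 19 mm across, 12 long; then the shaft, 20 mm across, with the yellow key on its +x side, 5 mm wide, out to 14 mm from the axis. With the key resting on the hub's face this point is 12 mm below the bore's mouth; fully home, collar on the ring, 30 mm below.
- stand: Fixed wooden stand, 80 x 80 mm, 60 mm high, with an upright hole 35 mm across in which the spindle hangs; origin at the centre of its underside.
- can: Closed gold paint can, 74 mm across, 95 mm high, to be left alone; origin at the centre of its underside.
- jar: Small glass jar with white cap, 48 mm across, 70 mm high, to be left alone; origin at the centre of its underside.
- canlid: Loose steel can lid with a red smear, 76 mm across, 6 mm thick, flat on the table, to be left alone; origin at the centre of its underside.
There are look-alikes about, which are no part of the job. There is more than one size of the part that bears spindle_head; the job needs the larger. Of the things that look like the part that bears spacer_center, the smaller one is meant.

How it is judged:
By the outcome, as a careful person would: the job done as asked, in the order asked, and still so for the second after the job is handed in, while the arm keeps its last pose, push and grip.
It also fails if it takes over 72 s, if anything falls off the work surface, if the arm or the gripper's body presses on something with over 40 N, if the wrist force passes 120 N, or if a joint passes its speed limit or range.

### The arm

A 6-joint arm with a two-finger parallel gripper is mounted at the origin on the work surface. World frame = base frame: x ahead of the robot, y to its left, z up, the work surface at z = 0. Lengths are in m, angles in rad, forces in N, time in s.
With the tool pointing down it reaches from about 0.275 to 0.75 m from the base axis. Payload 10.2 kg.
Tool frame: the origin (TCP) lies midway between the tips of the shut fingers; the grasp point (between the pads) lies arm.tcp_to_grasp behind it (arm.tcp_to_grasp is the distance from the TCP to the grasp point, in m); x points along the fingers, z is the direction in which the jaws open and shut, and the axes are right-handed (so a half turn about x gives the same grasp; the last joint's range is limited). The gripper opens to 85 mm and grips with 20 to 120 N. Pads are 22 mm wide; open, the fingers measure 114 mm over their backs; the gripper's body (76 mm by 85 mm) begins 54 mm behind the grasp point. The pads swing forward as they close: fully open they stand 13 mm farther back than shut.
Start: joints at [0.957, 0.313, 1.498, -0, 1.331, -0.223], TCP at [0.2, 0.485, 0.231] pointing down, gripper open.
Joint ranges: [-2.94, 2.94], [-0.97, 2.17], [0.19, 2.56], [-1.23, 4.37], [0.02, 3.11], [-2.88, 2.88]. Speed limits (rad/s): [2.39, 2.39, 3.01, 3.14, 3.14, 3.14].

### API

Orientations are given as a unit quaternion [w, x, y, z].
In Python, from station import arm, kin, viewer gives the robot as it stands. The module is installed in compiled form; this text tells all that it offers. Calls block until the motion is done:
- arm.goto(position, orientation): joint-space move of the TCP to a pose.
- arm.servo_line(position, attitude=None, v=0.15, max_force=None): straight line of the TCP; attitude=None keeps the orientation; v is the mean speed in m/s. With max_force (N) it stops when the force on the tool has changed by that much, and returns True; else False.
- arm.move_j(angles): joint-space move.
- arm.move_gripper(opening): opening from 0.0 (shut) to 1.0 (fully open); the grip force is fixed at half the most; returns when the fingers have stopped.
- arm.sleep(seconds).
- kin.inverse_kinematics(position, orientation): joint angles nearest the present ones, or None.
- arm.get_obs(): the state.
- viewer.snapshot(name): name is "scene" or "top"; returns the picture (400x640x3 uint8, red, green, blue); there is no depth.
- viewer.camera_info(name): a dict with "fovy" (degrees; the focal length in pixels is half the picture's height over the tangent of half this angle, whatever the lens; pixels are square), "cx", "cy" (the principal point, pixels), "extrinsics" (4x4, takes a point from camera to world coordinates). Camera axes: x right, y down, z forward; pixel columns grow to the right and rows downward; lengths in m; the calibration is good to about 2 mm. A picture is of the moment at which its call begins. camera_info takes no time and is no camera call.
A pose or a line that the arm cannot do raises arm.IKError and nothing moves.
- arm.hand_in(): hands the job in, once; it reports no verdict.
The state is a dict: "time": time; "joints": joint angles; "dq": joint speeds; "tau": joint torques, N m; "position": TCP position; "orientation": TCP orientation; "ft_force": force on the tool from outside, world axes, zero at the start; "torque": the same for the moment, N m; "opening": opening from 0.0 (shut) to 1.0 (fully open).
Only numpy, scipy, OpenCV 4.12 (cv2) and the standard library are available. Lean on these libraries where they do the work, as an engineer would, in place of code of your own. Each camera call takes 0.05 s, during which the arm holds its last target.

## Working session

There is one attempt and no reset: what is moved stays moved. The work goes in short steps, each a Python script; the robot and the scene stay as the last script left them, time stands still between calls to the robot, and variables do not carry over. Pictures are saved under pics/ and viewed, and the job is handed in when it is done.

```bash
mkdir -p pics
python3 - <<'E'
from station import arm,kin,viewer
import cv2
for n in("scene","top"):
    im=viewer.snapshot(n); cv2.imwrite(f"pics/{n}0.png",im[:,:,::-1])
    i=viewer.camera_info(n); print(n,i)
o=arm.get_obs(); print(o['time'],o['position'],o['orientation'],o['opening'],arm.tcp_to_grasp,o['ft_force'])
E
```

```text
scene {'fovy': 48.28525096549217, 'cx': 321.2638988520896, 'cy': 203.82351756880897, 'extrinsics': array([[-0.4664057 ,  0.76681942, -0.44096904,  1.04537449],
       [ 0.8844765 ,  0.39699207, -0.2451502 ,  0.30515999],
       [-0.01292473, -0.5043662 , -0.86339312,  0.94435374],
       [ 0.        ,  0.        ,  0.        ,  1.        ]])}
top {'fovy': 48.26919416673962, 'cx': 308.7163511356294, 'cy': 197.54597979036959, 'extrinsics': array([[-0.00639113, -0.9974205 ,  0.07149479,  0.51148453],
       [-0.99970662,  0.00470264, -0.02376039,  0.08585272],
       [ 0.02336289, -0.07162567, -0.99715793,  1.33268566],
       [ 0.        ,  0.        ,  0.        ,  1.        ]])}
0.1 [0.19986862 0.48520988 0.23083303] [ 0.58720166 -0.39355389  0.58793037  0.39325236] 0.998150915751713 0.0187 [ 0.76197747 -1.16095003 -0.73064778]
```

View pics/scene0.png

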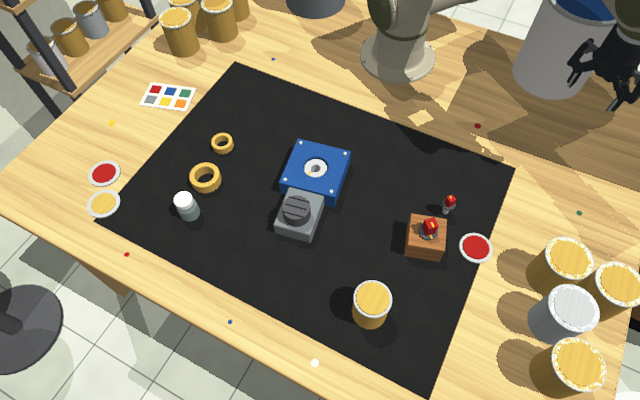

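View pics/top0.png

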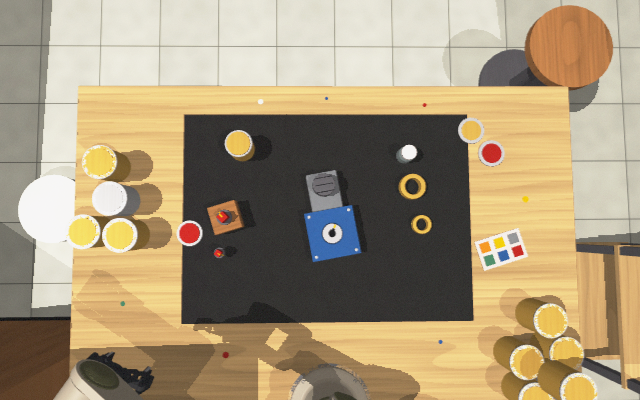

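The top view shows two rings, a large one at (412,186) and a small one at (421,224). It also shows two red-headed spindles, one in the stand at (223,216) and a smaller one at (218,253). The job calls for the small ring and the larger spindle in the stand. I'll confirm both in enlarged crops.

Run:
```python
import cv2,numpy as np
t=cv2.imread("pics/top0.png"); s=cv2.imread("pics/scene0.png")
def c(im,x,y,w=80,h=60,k=5): return cv2.resize(im[y:y+h,x:x+w],None,fx=k,fy=k,interpolation=cv2.INTER_CUBIC)
a=np.hstack([c(t,380,180),c(t,190,205)]); b=np.hstack([c(t,292,205),c(s,395,185)])
cv2.imwrite("pics/crop0.png",np.vstack([a,b]))
```

```text
(no output)
```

View pics/crop0.png

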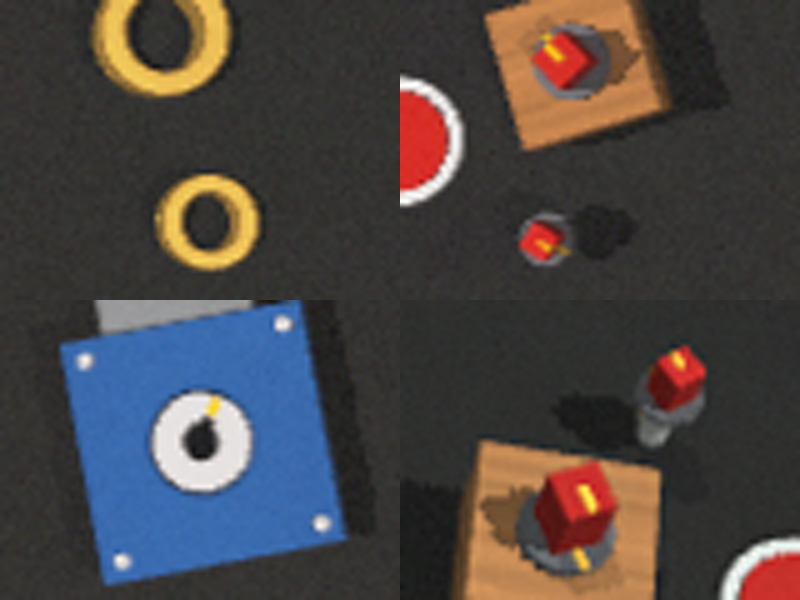

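The crops confirm the small ring at about (421,224) top view and the larger spindle in the stand at about (223,216). The keyway and dash point up and to the right of the hub, and the spindle key points up and to the left. Next I'll measure positions.

```bash
cat > h.py <<'E'
import numpy as np,cv2
from scipy.spatial.transform import Rotation as R
from station import arm,kin,viewer
def ray(n,u,v):
    i=viewer.camera_info(n); f=200/np.tan(np.radians(i['fovy']/2)); E=np.array(i['extrinsics'])
    d=E[:3,:3]@np.array([(u-i['cx'])/f,(v-i['cy'])/f,1]); return E[:3,3],d/np.linalg.norm(d)
def plane(n,uv,z):
    o,d=ray(n,*uv); return (o+d*(z-o[2])/d[2])
def tri(u1,u2):
    o1,d1=ray("top",*u1);o2,d2=ray("scene",*u2)
    A=np.c_[d1,-d2]; s=np.linalg.lstsq(A,o2-o1,rcond=None)[0]
    a,b=o1+s[0]*d1,o2+s[1]*d2; return (a+b)/2,np.linalg.norm(a-b)
def mask(im,lo,hi,box):
    h=cv2.cvtColor(im,cv2.COLOR_RGB2HSV); m=cv2.inRange(h,np.array(lo),np.array(hi)); x,y,w,hh=box
    o=np.zeros_like(m); o[y:y+hh,x:x+w]=m[y:y+hh,x:x+w]; return o
def cen(m):
    M=cv2.moments(m,True); return (M['m10']/M['m00'],M['m01']/M['m00']),M['m00']
def big(m):
    return max(cv2.findContours(m,cv2.RETR_EXTERNAL,cv2.CHAIN_APPROX_NONE)[0],key=cv2.contourArea)
def quat(psi):
    z=np.array([np.cos(psi),np.sin(psi),0]);x=np.array([0,0,-1.]);y=np.cross(z,x)
    q=R.from_matrix(np.c_[x,y,z]).as_quat(); return q[[3,0,1,2]]
def psi_now():
    q=arm.get_obs()['orientation']; z=R.from_quat(np.r_[q[1:],q[0]]).as_matrix()[:,2]; return np.arctan2(z[1],z[0])
def save(n,im,box=None,k=1):
    if box: x,y,w,h=box; im=cv2.resize(im[y:y+h,x:x+w],None,fx=k,fy=k,interpolation=cv2.INTER_CUBIC)
    cv2.imwrite("pics/"+n,im[:,:,::-1])
E
cat > m.py <<'E'
from h import *
T=cv2.imread("pics/top0.png")[:,:,::-1].copy();S=cv2.imread("pics/scene0.png")[:,:,::-1].copy()
np.set_printoptions(precision=4,suppress=True)
# ring
for n,im,b in(("top",T,(405,208,35,35)),("scene",S,(205,128,35,30))):
    m=mask(im,(12,70,60),(35,255,255),b); c=big(m); e=cv2.minEnclosingCircle(c); M=cv2.moments(c)
    u=(M['m10']/M['m00'],M['m01']/M['m00']); el=cv2.fitEllipse(c); print("ring",n,u,el,plane(n,u,.014),plane(n,el[0],.014))
# white hub ring -> pocket floor z .042 outer 60 pocket edge at z .05
for n,im,b in(("top",T,(316,216,34,34)),("scene",S,(295,150,42,36))):
    hsv=cv2.cvtColor(im,cv2.COLOR_RGB2HSV)
    blue=mask(im,(100,110,60),(125,255,255),(0,0,640,400)); blue[:, :]=blue
    bb=(270,190,110,80) if n=="top" else(265,125,100,90)
    mb=mask(im,(100,110,40),(125,255,255),bb); mb2=cv2.morphologyEx(mb,cv2.MORPH_OPEN,np.ones((3,3)))
    cs,hi=cv2.findContours(mb2,cv2.RETR_CCOMP,cv2.CHAIN_APPROX_NONE)
    holes=[c for c,x in zip(cs,hi[0]) if x[3]>=0]; hc=max(holes,key=cv2.contourArea); el=cv2.fitEllipse(hc)
    print("pocket",n,el,plane(n,el[0],.05))
    if n=="top":
        r=cv2.minAreaRect(big(mb2)); bp=np.array([plane(n,p,.05)[:2] for p in cv2.boxPoints(r)]); print("base rect",r,bp.mean(0),[np.linalg.norm(bp[i]-bp[i-1]) for i in range(4)],[np.arctan2(*(bp[i]-bp[i-1])[::-1]) for i in range(4)])
        print(bp)
    y=mask(im,(18,100,140),(35,255,255),b); u,a=cen(y); p=plane(n,u,.042); print("dash",n,u,a,p)
    dk=cv2.inRange(hsv,np.array((0,0,0)),np.array((180,120,70))); x,yy,w,h=b
    q=np.zeros_like(dk);q[yy+6:yy+h-6,x+6:x+w-6]=dk[yy+6:yy+h-6,x+6:x+w-6]; u,a=cen(q); print("bore dark",u,a,plane(n,u,.042))
for n,im,b in(("top",T,(208,200,34,30)),("scene",S,(415,210,32,30))):
    r=cv2.morphologyEx(mask(im,(0,130,60),(10,255,255),b)|mask(im,(170,130,60),(180,255,255),b)|mask(im,(18,130,140),(35,255,255),b),cv2.MORPH_CLOSE,np.ones((3,3)))
    u,a=cen(r); print("head",n,u,a,plane(n,u,.098))
    bright=mask(im,(0,150,190),(10,255,255),b)|mask(im,(172,150,190),(180,255,255),b); u,a=cen(bright); print(" brightred",u,a,plane(n,u,.102))
    y=mask(im,(16,120,150),(35,255,255),b); nn,l,st,ce=cv2.connectedComponentsWithStats(y)
    for i in range(1,nn): print("  yel",st[i],ce[i],plane(n,ce[i],.102),plane(n,ce[i],.066))
    o=np.array([208,200]) if n=="top" else 0
E
python3 m.py
python3 - <<'E'
import sys; sys.path.insert(0,'.')
from h import *
T=cv2.imread("pics/top0.png")[:,:,::-1];S=cv2.imread("pics/scene0.png")[:,:,::-1]
f=lambda im,x,y,w=40,h=30,k=10:cv2.resize(im[y:y+h,x:x+w],None,fx=k,fy=k,interpolation=cv2.INTER_NEAREST)
o=np.vstack([np.hstack([f(T,205,202),f(S,408,210)]),np.hstack([f(T,313,218),f(S,295,153)])]);cv2.imwrite("pics/c1.png",o[:,:,::-1])
E
```

```text
ring top (421.06020799124246, 224.02572523262177) ((421.069580078125, 224.0331268310547), (18.799678802490234, 20.71842384338379), 91.97140502929688) [ 0.5257 -0.2785  0.014 ] [ 0.5257 -0.2786  0.014 ]
ring scene (221.98059508408798, 142.9486847779215) ((221.9630889892578, 142.95623779296875), (21.721027374267578, 22.80457305908203), 116.79708862304688) [ 0.5262 -0.2778  0.014 ] [ 0.5262 -0.2779  0.014 ]
pocket top ((331.9310607910156, 233.04684448242188), (21.615741729736328, 22.02525520324707), 112.4197006225586) [ 0.501  -0.0107  0.05  ]
base rect ((332.1192626953125, 233.00112915039062), (49.53792953491211, 49.91215515136719), 79.2156982421875) [ 0.5014 -0.0113] [np.float64(0.14132056792678993), np.float64(0.14400409790524973), np.float64(0.14189698157394173), np.float64(0.1429541106798688)] [np.float64(0.18273733797593497), np.float64(-1.3881043099520447), np.float64(-2.966263291606226), np.float64(1.7494830770993282)]
[[ 0.558   0.0721]
 [ 0.5842 -0.0695]
 [ 0.4445 -0.0943]
 [ 0.4191  0.0464]]
dash top (334.0, 225.75) 8.0 [ 0.522  -0.0175  0.042 ]
bore dark (331.8529411764706, 232.85294117647058) 34.0 [ 0.5015 -0.0111  0.042 ]
pocket scene ((315.1612854003906, 167.7310333251953), (19.97469139099121, 25.0664119720459), 85.55927276611328) [ 0.5053 -0.0095  0.05  ]
dash scene (308.2857142857143, 173.0) 7.0 [ 0.522  -0.0199  0.042 ]Traceback (most recent call last):
  File "m.py", line 22, in <module>
    q=np.zeros_like(dk);q[yy+6:yy+h-6,x+6:x+w-6]=dk[yy+6:yy+h-6,x+6:x+w-6]; u,a=cen(q); print("bore dark",u,a,plane(n,u,.042))
                                                                                ~~~^^^
  File "h.py", line 17, in cen
    M=cv2.moments(m,True); return (M['m10']/M['m00'],M['m01']/M['m00']),M['m00']
                                   ~~~~~~~~^~~~~~~~~
ZeroDivisionError: float division by zero
```

View pics/c1.png

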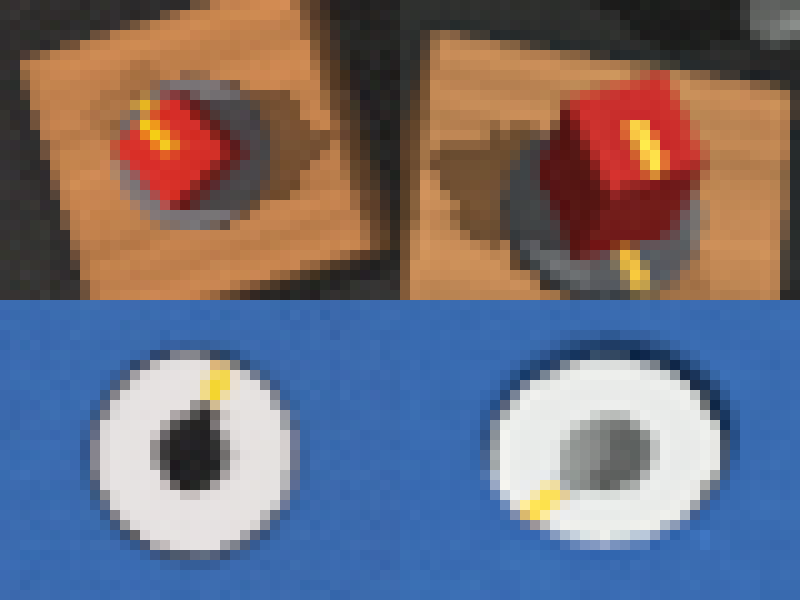

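```bash
sed -i 's/u,a=cen(q); print("bore dark",u,a,plane(n,u,.042))/a=cen(q) if q.any() else 0; print("bore dark",a, plane(n,a[0],.042) if a else "")/' m.py
cat >> m.py <<'E'
for n,im,b in(("top",T,(312,214,40,40)),("scene",S,(292,148,46,40))):
    w=mask(im,(0,0,120),(180,60,255),b); 
    c=cv2.convexHull(big(cv2.morphologyEx(w,cv2.MORPH_OPEN,np.ones((2,2))))); el=cv2.fitEllipse(c); print("white",n,el,plane(n,el[0],.042))
E
python3 m.py | tail -n +6
python3 - <<'E'
import sys; sys.path.insert(0,'.')
from h import *
for n,l in(("top",[(222.5,217)]),("scene",[(429.7-.0,223.5)])):
  pass
p=lambda n,u,z:print(n,u,plane(n,u,z))
p("scene",(315.7,168.3),.042)
E
```

```text
[ 0.5842 -0.0695]
 [ 0.4445 -0.0943]
 [ 0.4191  0.0464]]
dash top (334.0, 225.75) 8.0 [ 0.522  -0.0175  0.042 ]
bore dark ((331.8529411764706, 232.85294117647058), 34.0) [ 0.5015 -0.0111  0.042 ]
pocket scene ((315.1612854003906, 167.7310333251953), (19.97469139099121, 25.0664119720459), 85.55927276611328) [ 0.5053 -0.0095  0.05  ]
dash scene (308.2857142857143, 173.0) 7.0 [ 0.522  -0.0199  0.042 ]
bore dark 0 
head top (222.02083333333334, 216.47916666666666) 96.0 [0.5489 0.2955 0.098 ]
 brightred (221.58490566037736, 216.69811320754718) 53.0 [0.5482 0.296  0.102 ]
  yel [218 211   5   6  10] [219.8 213.8] [0.5561 0.3009 0.102 ] [0.5575 0.3072 0.066 ]
head scene (429.6853448275862, 226.23706896551724) 232.0 [0.5559 0.2954 0.098 ]
 brightred (431.2125, 222.125) 80.0 [0.5475 0.2948 0.102 ]
  yel [431 222   3   6  12] [432.0833 224.25  ] [0.5514 0.2982 0.102 ] [0.5303 0.2979 0.066 ]
  yel [430 235   3   4   9] [430.8889 236.5556] [0.5799 0.3063 0.102 ] [0.56   0.3064 0.066 ]
white top ((332.9625549316406, 233.9227294921875), (19.88018798828125, 19.992094039916992), 72.95581817626953) [ 0.4984 -0.0142  0.042 ]
white scene ((316.00445556640625, 168.51138305664062), (18.388370513916016, 23.009363174438477), 88.4005126953125) [ 0.5016 -0.0094  0.042 ]
scene (315.7, 168.3) [ 0.50138249 -0.01034157  0.042     ]
```

Run:
```python
from h import *
np.set_printoptions(precision=2,suppress=True)
ring=[.526,-.2783];hub=[.5014,-.011];hd=[.549,.2955]
for nm,p,z,ps in(("ring",ring,.009,np.pi/2),("ringplace",hub,.06,np.pi/2),("headA",hd,.07,.77),("headB",hd,.07,.77+np.pi/2),("insA",hub,.08,-.36),("insB",hub,.08,-.36+np.pi/2)):
  for k in(0,np.pi):
    print(nm,round(ps+k,2),kin.inverse_kinematics(np.r_[p,z],quat(ps+k)))
```

```text
ring 1.57 [-0.68  0.72  1.49 -0.    0.93 -2.25]
ring 4.71 [-0.68  0.72  1.49 -0.    0.93  0.89]
ringplace 1.57 [-0.26  0.47  1.77 -0.    0.9  -1.83]
ringplace 4.71 [-0.26  0.47  1.77 -0.    0.9   1.31]
headA 0.77 [ 0.31  0.68  1.36 -0.    1.1  -0.46]
headA 3.91 [ 0.31  0.68  1.36 -0.    1.1   2.68]
headB 2.34 [ 0.31  0.68  1.36 -0.    1.1  -2.03]
headB 5.48 [ 0.31  0.68  1.36 -0.    1.1   1.11]
insA -0.36 [-0.26  0.44  1.75 -0.    0.95  0.1 ]
insA 2.78 None
insB 1.21 [-0.26  0.44  1.75 -0.    0.95 -1.47]
insB 4.35 [-0.26  0.44  1.75 -0.    0.95  1.67]
```

Run:
```python
from h import *
np.set_printoptions(precision=4,suppress=True)
q=quat(-np.pi/2); r=np.array([.526,-.2783])
arm.goto(np.r_[r,.12],q)
print(arm.servo_line(np.r_[r,.009],v=.1,max_force=15))
arm.move_gripper(0.0)
o=arm.get_obs();print(o['time'],o['position'],o['opening'],o['ft_force'])
arm.servo_line(np.r_[r,.13],v=.12)
o=arm.get_obs();print(o['time'],o['position'],o['opening'],o['ft_force'])
save("r1t.png",viewer.snapshot("top"),(340,160,160,100),4);save("r1s.png",viewer.snapshot("scene"),(130,60,200,140),4)
```

```text
False
4.7167 [ 0.5263 -0.2788  0.0102] 0.6311085588917281 [-2.2085  0.1826  7.678 ]
5.875 [ 0.5257 -0.278   0.1291] 0.6303134769737546 [-0.9669 -0.2615 -1.8383]
```

View pics/r1s.png

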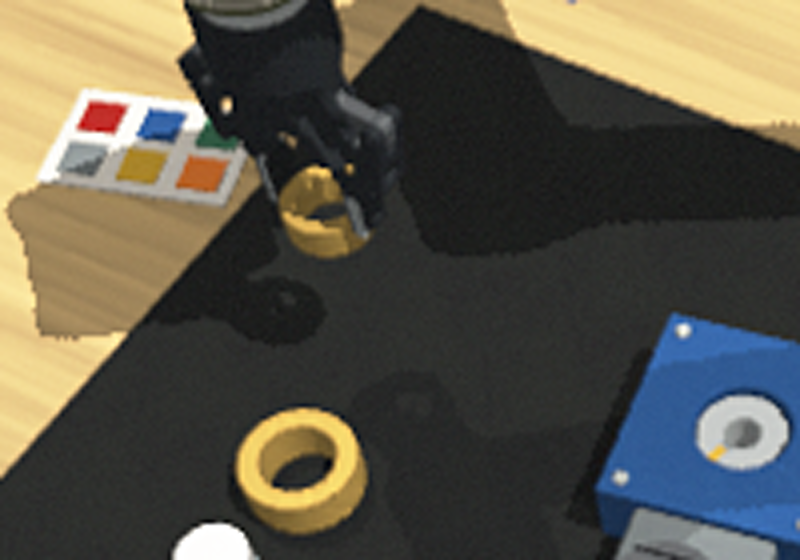

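View pics/r1t.png

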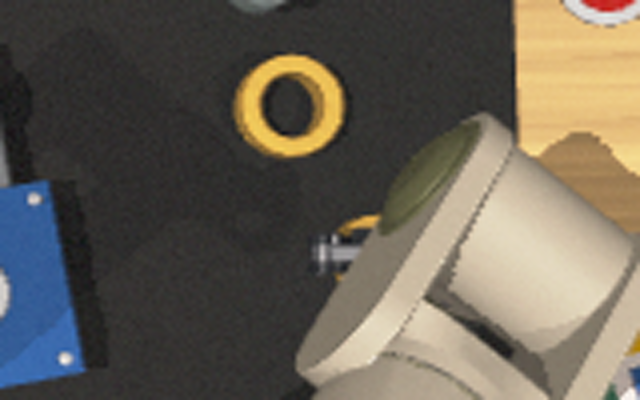

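Run:
```python
from h import *
np.set_printoptions(precision=4,suppress=True)
q=quat(-np.pi/2); h=np.array([.5014,-.011])
arm.goto(np.r_[h,.13],q)
o=arm.get_obs();print(o['position'],o['ft_force'])
arm.servo_line(np.r_[h,.068],v=.1,max_force=15)
print(arm.servo_line(np.r_[h,.052],v=.03,max_force=5))
o=arm.get_obs();print(o['time'],o['position'],o['opening'],o['ft_force'],o['torque'])
save("p1t.png",viewer.snapshot("top"),(270,180,120,90),5);save("p1s.png",viewer.snapshot("scene"),(250,110,140,100),5)
```

```text
[ 0.5019 -0.012   0.1301] [-0.2502 -0.7666 -1.5932]
True
8.3167 [ 0.5012 -0.0109  0.0522] 0.626809240067863 [-1.563   0.3259  4.6288] [ 0.0172  0.0999 -0.0167]
```

View pics/p1s.png

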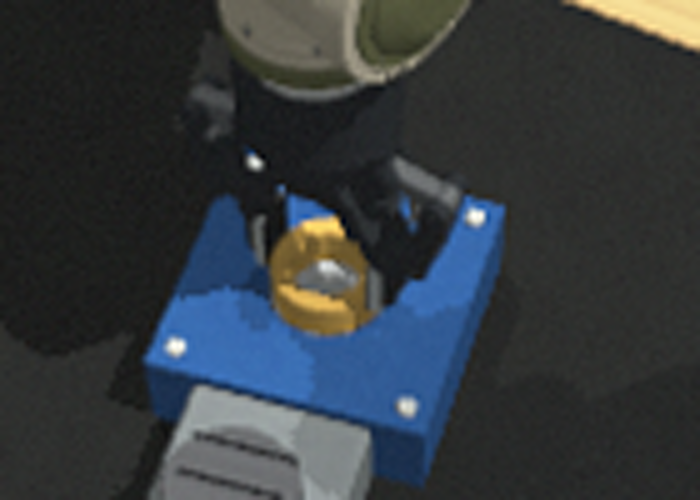

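The ring made contact at exactly the expected floor height, TCP z 0.0522, so I'll release it and check.

Run:
```python
from h import *
np.set_printoptions(precision=4,suppress=True)
arm.move_gripper(1.0)
h=np.array([.5014,-.011]);arm.servo_line(np.r_[h,.15],v=.15)
arm.goto(np.r_[.549,.2955,.18],quat(.77))
o=arm.get_obs();print(o['time'],o['position'],psi_now())
t=viewer.snapshot("top");s=viewer.snapshot("scene")
save("p2t.png",t,(292,195,80,75),8);save("p2s.png",s,(270,120,100,75),8)
cv2.imwrite("pics/fullt.png",t[:,:,::-1]);cv2.imwrite("pics/fulls.png",s[:,:,::-1])
for n,im,b in(("top",t,(310,210,45,45)),("scene",s,(285,135,60,55))):
    m=mask(im,(12,70,60),(35,255,255),b); c=big(m); el=cv2.fitEllipse(cv2.convexHull(c)); M=cv2.moments(c);u=(M['m10']/M['m00'],M['m01']/M['m00']);print(n,el,plane(n,el[0],.058),plane(n,u,.058))
```

```text
11.2167 [0.5491 0.2949 0.1796] 0.7683057062760809
top ((332.4368896484375, 233.0087432861328), (19.224727630615234, 19.79720687866211), 90.76570129394531) [ 0.5012 -0.0115  0.058 ] [ 0.5012 -0.0115  0.058 ]
scene ((315.1727600097656, 164.5927734375), (23.08327293395996, 23.599069595336914), 87.91925811767578) [ 0.502 -0.011  0.058] [ 0.5023 -0.011   0.058 ]
```

View pics/p2s.png

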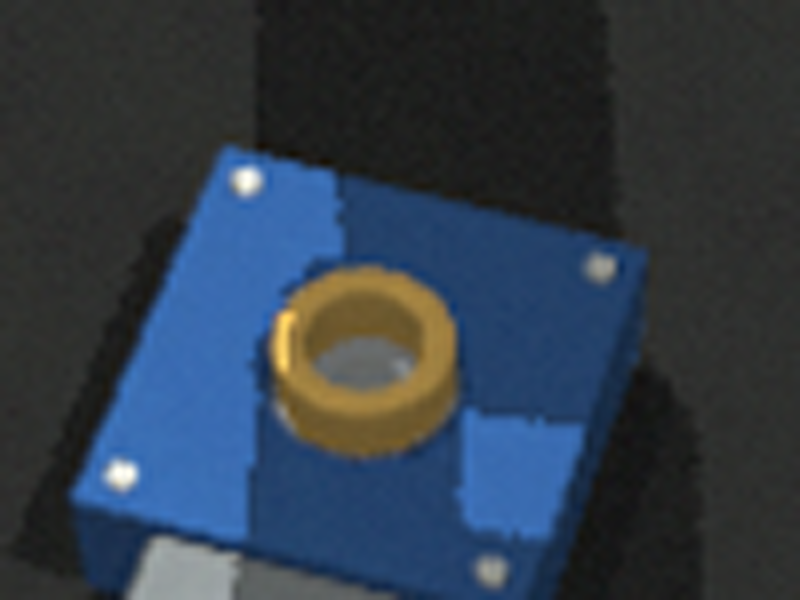

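View pics/p2t.png

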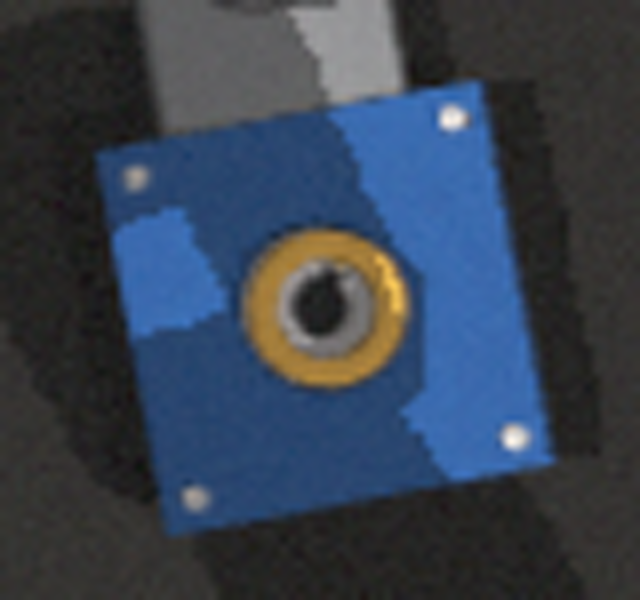

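View pics/fulls.png

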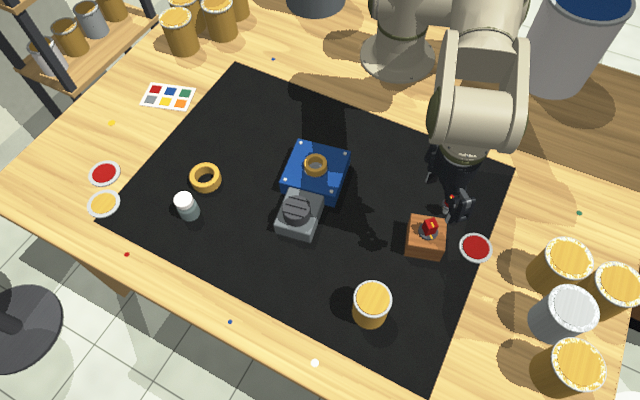

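The ring lies flat and centred in the pocket. Next is the spindle.

Run:
```python
from h import *
np.set_printoptions(precision=4,suppress=True)
h=np.array([.549,.2955])
print(arm.servo_line(np.r_[h,.0705],v=.12,max_force=10))
save("g0.png",viewer.snapshot("scene"),(390,180,80,75),8)
arm.move_gripper(0.0)
o=arm.get_obs();print(o['time'],o['position'],o['opening'],o['ft_force'],o['torque'],psi_now())
print(arm.servo_line(np.r_[h,.16],v=.1,max_force=15))
o=arm.get_obs();print(o['time'],o['position'],o['opening'],o['ft_force'],o['torque'])
save("g1.png",viewer.snapshot("scene"),(390,130,110,100),6)
```

```text
False
13.025 [0.5492 0.2956 0.0707] 0.27260209978989497 [ 0.5196 -0.5595  2.0004] [0.0146 0.0251 0.0468] 0.7700110923441154
False
14.0667 [0.5487 0.2954 0.1592] 0.2691358030648574 [-0.7819  0.2738 -2.0825] [ 0.0663  0.0284 -0.0332]
```

View pics/g0.png

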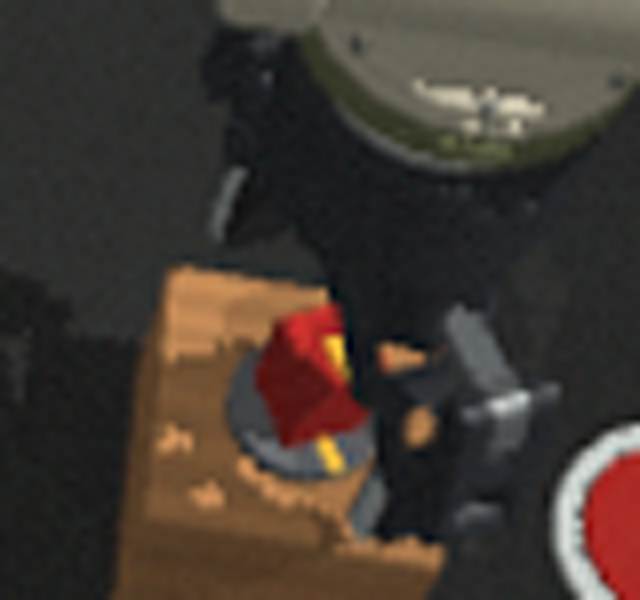

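View pics/g1.png

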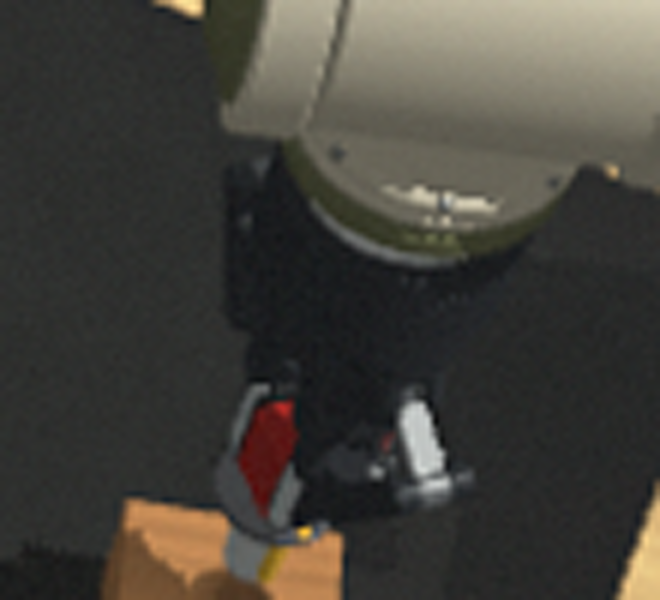

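Run:
```python
from h import *
np.set_printoptions(precision=4,suppress=True)
h=np.array([.5014,-.011])
arm.goto(np.r_[h,.16],quat(-.36))
o=arm.get_obs();print(o['time'],o['position'],o['opening'],o['ft_force'],o['torque'],psi_now())
s=viewer.snapshot("scene");cv2.imwrite("pics/i0full.png",s[:,:,::-1])
save("i0.png",s,(280,90,80,90),8)
```

```text
15.3 [ 0.5017 -0.0103  0.16  ] 0.2734264928060844 [ 0.5241  0.3938 -2.0538] [ 0.0016  0.0354 -0.0084] -0.35803278573883035
```

View pics/i0.png

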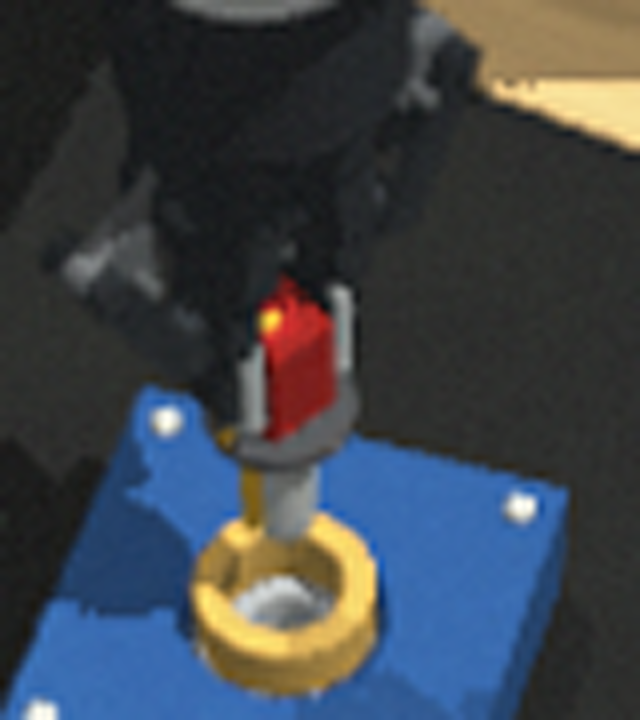

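The spindle hangs upright, with its tip at about (316.1,156) just above the ring. I'll check the lateral offset.

Run:
```python
from h import *
np.set_printoptions(precision=4,suppress=True)
print(plane("scene",(316.1,156.0),.0955))
i=viewer.camera_info("scene");E=np.array(i['extrinsics']);f=200/np.tan(np.radians(i['fovy']/2))
for p in ((.5014,-.011,.0955),(.5014,-.011,.0955+.054),(.5014,-.011,.0955+.06)):
    c=E[:3,:3].T@(np.array(p)-E[:3,3]); u=f*c[0]/c[2]+i['cx'];v=f*c[1]/c[2]+i['cy'];print(u,v,(u-280)*8,(v-90)*8)
```

```text
[ 0.5022 -0.0074  0.0955]
314.9114462222816 155.1734207730555 279.2915697782528 521.3873661844441
314.3060574046109 140.80469432714827 274.4484592368872 406.43755461718615
314.2353020627447 139.1253369915212 273.8824165019578 393.0026959321697
```

Run:
```python
from h import *
np.set_printoptions(precision=4,suppress=True)
h=np.array([.501,-.0121])
arm.servo_line(np.r_[h,.115],v=.1,max_force=15)
def st(l):
    o=arm.get_obs();print(l,round(o['time'],2),o['position'],o['ft_force'],o['torque'])
st("a")
print(arm.servo_line(np.r_[h,.098],v=.03,max_force=6));st("b")
print(arm.servo_line(np.r_[h,.088],v=.02,max_force=6));st("c")
save("i1.png",viewer.snapshot("scene"),(280,90,80,90),8)
```

```text
a 15.95 [ 0.5014 -0.0119  0.1154] [-0.0653 -0.5409 -1.446 ] [-0.0041 -0.0582 -0.0358]
False
b 16.67 [ 0.5011 -0.0121  0.098 ] [-0.481  -0.2464 -2.0282] [0.0238 0.0117 0.0267]
False
c 17.32 [ 0.501  -0.0121  0.088 ] [ 0.0909 -0.379  -2.2357] [ 0.0095  0.0143 -0.0608]
```

View pics/i1.png

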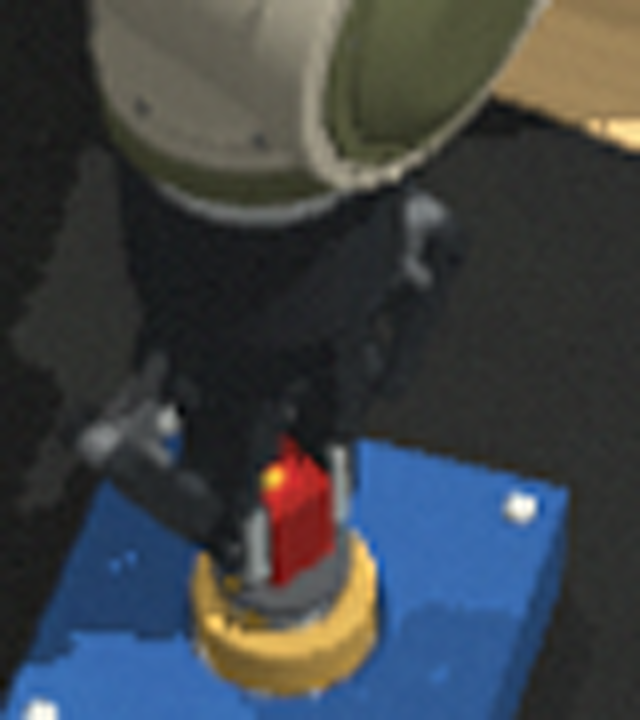

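TCP z 0.088 is already 6.5 mm below the key-rest height with no force, so the key has gone into the keyway. I'll continue until it is home.

Run:
```python
from h import *
np.set_printoptions(precision=4,suppress=True)
h=np.array([.501,-.0121])
def st(l):
    o=arm.get_obs();print(l,round(o['time'],2),o['position'],o['opening'],o['ft_force'],o['torque'])
print(arm.servo_line(np.r_[h,.079],v=.02,max_force=7));st("d")
print(arm.servo_line(np.r_[h,.072],v=.008,max_force=9));st("e")
arm.sleep(.3);st("f");arm.sleep(.3);st("g")
```

```text
False
d 17.97 [ 0.501  -0.0121  0.079 ] 0.2715012332717991 [-0.5826 -0.3431 -0.7769] [-0.0465 -0.0265  0.0216]
True
e 18.47 [ 0.5011 -0.0121  0.0765] 0.2717964229885502 [-1.0226 -0.3572  4.5822] [ 0.0287  0.2386 -0.0076]
f 18.77 [ 0.5011 -0.0121  0.0765] 0.2718644885310768 [-1.3945  0.3293  5.646 ] [ 0.0891  0.2078 -0.014 ]
g 19.07 [ 0.5011 -0.0121  0.0765] 0.2727311487456416 [-0.6954  0.9991  5.8872] [ 0.0427  0.1815 -0.0146]
```

Run:
```python
from h import *
np.set_printoptions(precision=4,suppress=True)
h=np.array([.501,-.0121])
def fz(n=8):
    l=[]
    for _ in range(n): l.append(arm.get_obs()['ft_force'][2]); arm.sleep(.04)
    return np.mean(l)
f=fz();print(f)
z=arm.get_obs()['position'][2]
for i in range(14):
    if f>8.0: break
    z-=.0001; arm.servo_line(np.r_[h,z],v=.01,max_force=12); arm.sleep(.15); f=fz(6); print(round(z,5),f)
    if f>11: break
o=arm.get_obs();print(o['time'],o['position'],o['opening'],o['ft_force'],o['torque'])
s=viewer.snapshot("scene");save("f1.png",s,(270,100,90,90),7);save("f1f.png",s);save("f1t.png",viewer.snapshot("top"))
```

```text
5.556347925602747
0.07639 2.4866311498577183
0.07629 5.215682622693714
0.07619 6.207445855968839
0.07609 7.209004762063494
0.07599 8.076609622385128
22.65 [ 0.5012 -0.0122  0.0764] 0.27010578303619787 [-0.7283 -0.4914  7.5517] [ 0.0303  0.1347 -0.0002]
```

View pics/f1.png

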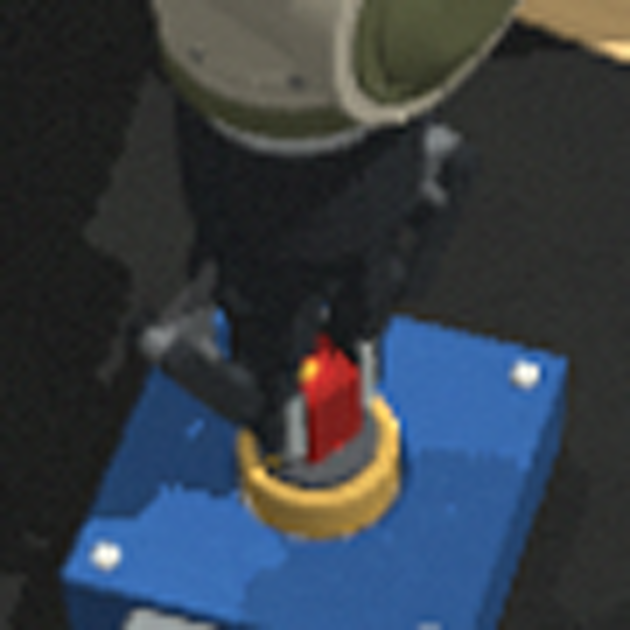

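View pics/f1f.png

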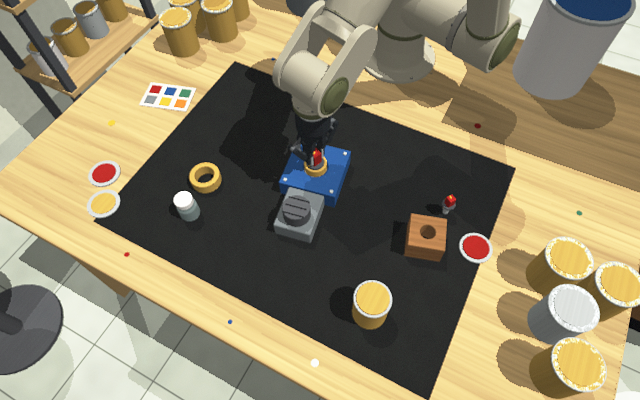

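The collar sits on the ring at about (316,165) in the scene view. The can, jar and lid are untouched. I'll do a last force check and hand in.

Run:
```python
from h import *
l=[]
for _ in range(8): l.append(arm.get_obs()['ft_force'][2]); arm.sleep(.04)
print(np.mean(l),np.std(l),arm.get_obs()['position'])
arm.hand_in(); o=arm.get_obs(); print(o['time'],o['ft_force'],o['opening'])
```

```text
8.190019641892363 0.6870781126745344 [ 0.5012181  -0.0121671   0.07645001]
the job is handed in; nothing more can be done
the job is handed in; nothing more can be done
```

The brass ring is in the pocket and the spindle is fully home on it, still gripped and pressed down. I handed the job in at about 23 s of the 72 s allowed.

- **Ring:** I set the smaller ring down in the pocket and let go. It touched the pocket floor at the expected height, and pictures showed it flat and centred to within about 1 mm.
- **Spindle:** I took the larger spindle from the stand and turned its key to the keyway angle seen in the images, about -0.36 rad in the world frame. The key went in without any searching. The collar met the ring at tool height 0.0765 m, which is the height for fully home.
- **Final hold:** The grip is closed on the head. The wrist reads about +8.2 N; it read about -2 N with the spindle hanging free, so the press on the ring is about 10 N.
- **Left alone:** The can, jar, loose lid and look-alike parts looked unmoved in the last scene picture.

**Disagreement:** The scene picture first suggested the spindle sat 1–3 mm off-centre in the grip. I corrected by 1.2 mm, and it went in with almost no side force. No check failed. I could not read the force after handing in.

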